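# Hold the glass cell in the coolant tester's light

## Task

The tester's light path is blocked: pack the two metal check pieces that stand in it, the rod and the bar, upright on the floor of the small wooden box, beside the tin already in it. Then pick up the square glass cell by its two frosted faces only, never touching its clear faces, and finish while holding it upright and clear of the bed, midway between the tester's two lenses, with the light going squarely through the middle of the lower half of the clear faces. Do not let go of the cell, and leave the other things on the bench where they are.

Things in the scene. Friction and masses are not known exactly. Their poses are not given: they have to be found in the camera images.
- light (a point): Fixed tester on the bench: a grey bed 120 (its x) x 310 (its y) mm, 15 mm thick, with two dark green housings 90 x 65 mm standing on its ends, tops 110 mm above the bench. A black lens barrel, 32 mm across, looks inwards from each housing; the barrels' ends are 156 mm apart. This point lies midway between the two lenses on the light path, 60 mm above the bed's top (75 mm above the bench). The light runs along the y axis; z is up. The tester may stand turned on the bench.
- kit_in (a point): Small open plywood box, fixed: inside 140 (its x) x 54 (its y) mm, walls 5 mm thick, rising 27 mm above the inner floor. The point is the centre of that floor, 5 mm above the bench; x is the long way, z up. A flat tin lies at the +x end; the rest takes rod and bar with 3 to 4 mm around each. Packed, they stand 43 mm above the walls, so fingers closing across the box (its y) near their tops clear them.
- tin_mid (a point): Flat brass-coloured tin in the wooden box, 48 mm across, 26 mm high, loose, weighs about 90 g. It stays in the box. The point is its centre.
- rod_mid (a point): Rod: upright aluminium cylinder, 44 mm across, 70 mm high, about 260 g, at the start standing on the tester's bed in the light path, to one side of the middle (on either side). The point is its centre, 35 mm above its foot. Its axes at rest: z up.
- bar_mid (a point): Bar: upright aluminium block 34 (its x) x 46 (its y) x 70 (z) mm high, about 280 g, at the start standing on the tester's bed in the light path on the other side of the middle, its x roughly along the light. The point is its centre, 35 mm above its foot. Its axes at rest: z up.
- cell_mid (a point): Square glass cell, 26 x 26 mm and 70 mm high, hollow and open on top, dry, about 70 g, standing on the bench. Its two clear faces look along its x axis (+x and -x), its two opaque whitish frosted faces along its y axis (+y and -y), so the gripper must close along its y; z is up. The point is its centre, 35 mm above its foot. In the light, its x axis (either way) lies along the light path.
- compound_mid (a point): Bystander: white polishing bar 75 x 42 x 26 mm, point at its centre. Leave it.
- flat_tin_mid (a point): Bystander: copper-coloured flat tin 74 mm across, 30 mm high, point at its centre. Leave it.
- jar_mid (a point): Bystander: jar 60 mm across, 85 mm high, point near its centre. Leave it.
- buff_mid (a point): Bystander: grey felt buffing wheel 92 mm across, 22 mm high, lying flat, point at its middle. Leave it.
- brush_grip (a point): Bystander: small brush 140 mm long lying on the bench, point on its handle. Leave it.
- wrench_grip (a point): Bystander: wrench 150 mm long lying on the bench, point on its handle. Leave it.
There are look-alikes about, which are no part of the job. Leave any yellow look-alike of the part that bears cell_mid alone. Leave any purple look-alike of the part that bears rod_mid alone.

How it is judged:
By the outcome, as a careful person would: the job done as asked, in the order asked, and still so for the second after the job is handed in, while the arm keeps its last pose, push and grip.
It also fails if it takes over 72 s, if anything falls off the work surface, if the arm or the gripper's body presses on something with over 40 N, if the wrist force passes 120 N, or if a joint passes its speed limit or range.

## Robot

A 6-joint arm with a two-finger parallel gripper is mounted at the origin on the work surface. World frame = base frame: x ahead of the robot, y to its left, z up, the work surface at z = 0. Lengths are in m, angles in rad, forces in N, time in s.
With the tool pointing down it reaches from about 0.375 to 0.975 m from the base axis. Payload 3.8 kg.
Tool frame: the origin (TCP) lies midway between the tips of the shut fingers; the grasp point (between the pads) lies 19 mm behind it; z points along the fingers, y is the line along which they close (so a half turn about z gives the same grasp; the last joint's range is limited). The gripper opens to 88 mm and grips with 3 to 60 N. Pads are 18 mm wide; open, the fingers measure 123 mm over their backs; the gripper's body (75 mm by 187 mm) begins 45 mm behind the grasp point.
Start: joints at [-1.265, 0.264, 1.604, -0, 1.274, -0.037], TCP at [0.227, -0.636, 0.239] pointing down, gripper open.
Joint ranges: [-2.63, 2.63], [-0.94, 2.18], [0.31, 2.57], [-1.31, 4.45], [0, 2.66], [-2.55, 2.55]. Speed limits (rad/s): [2.57, 2.57, 3.14, 3.14, 3.14, 3.14].

## Interface

Orientations are given as a rotation vector (axis times angle).
In Python, from cell import manip, inverse_kinematics, cams, order gives the robot as it stands. Calls block until the motion is done:
- manip.move_pose(position, orientation): joint-space move of the TCP to a pose.
- manip.move_linear(position, rate=0.15, rot=None): straight line of the TCP; rot=None keeps the orientation; rate is the mean speed in m/s.
- manip.set_joints(angles): joint-space move.
- manip.set_gripper(opening, force=None): finger opening in m; force is the grip in N (None keeps the last); returns when the fingers have stopped.
- manip.dwell(seconds).
- inverse_kinematics(position, orientation): joint angles nearest the present ones, or None.
- manip.state(): the state.
- cams.capture(name): name is "side" or "top" or "wrist"; returns a dict with "image" (480x640x3 uint8, blue, green, red), "z_map" (480x640 float32, m along the optical axis (not along the pixel's ray), 0 where there is no reading), "intrinsics" (3x3 intrinsics, pixels), "position" and "orientation" of the camera in the world; the wrist camera has in their place "T_tool_cam" (4x4, takes a point from camera to tool coordinates, whose origin is the TCP and whose axes are the flange's). Camera axes: x right, y down, z forward; pixel columns grow to the right and rows downward; lengths in m; the calibration is good to about 2 mm. A picture is of the moment at which its call begins: read the wrist's pose just before it.
A pose or a line that the arm cannot do raises manip.IKError and nothing moves.
- order.close_job(): hands the job in; it is judged then, once.
The state is a dict: "clock": time; "joint_pos": joint angles; "joint_velocities": joint speeds; "tau": joint torques, N m; "tool_pos": TCP position; "tcp_rot": TCP orientation; "contact_force": force on the tool from outside, world axes, zero at the start; "moment": the same for the moment, N m; "gripper_width": finger opening in m; "grasp_force": force on a finger pad.
Only numpy, scipy, OpenCV 4.12 (cv2) and the standard library are available. Lean on these libraries where they do the work, as an engineer would, in place of code of your own. Each camera call takes 0.05 s, during which the arm holds its last target. There are 200 camera calls.

## Working session

There is one attempt and no reset: what is moved stays moved. The work goes in short steps, each a Python script; the robot and the scene stay as the last script left them, time stands still between calls to the robot, and variables do not carry over. Pictures are saved under pics/ and viewed, at most 10 in all, crops included, and the job is handed in when it is done.

```bash
ls; mkdir -p pics; python3 - <<'E'
from cell import manip,cams
import cv2,pickle
s=manip.state();print(s)
d={}
for n in("top","side"):
    c=cams.capture(n);d[n]=c;cv2.imwrite(f"pics/{n}0.png",c["image"]);print(n,c["intrinsics"],c["position"],c["orientation"])
pickle.dump(d,open("d0.pkl","wb"))
E
```

```text
pics
{'clock': 0.0, 'joint_pos': array([-1.26493445e+00,  2.64722172e-01,  1.60534955e+00, -9.05006138e-06,
        1.27367217e+00, -3.68750012e-02]), 'joint_velocities': array([-1.10747458e-03, -1.02148608e-04, -1.12658034e-05, -9.24519757e-04,
        6.22727464e-04, -2.46737636e-03]), 'tau': array([-5.08126250e-04, -5.02104056e+01, -3.56876743e+01,  7.25827552e-02,
        2.93551048e-02, -1.75226019e-04]), 'tool_pos': array([ 0.22664741, -0.63507645,  0.23742207]), 'tcp_rot': array([-3.09347546e+00, -5.35379392e-01,  4.66253521e-04]), 'contact_force': array([-0.61989654,  0.68783641, -0.0944934 ]), 'moment': array([0.00315789, 0.02741501, 0.01530058]), 'grasp_force': 0.0, 'gripper_width': 0.0879994968069142}
top [[488.41600179   0.         317.01011013]
 [  0.         488.41600179 237.43458574]
 [  0.           0.           1.        ]] [0.45511212 0.10317831 1.10558363] [-2.17920633  2.17703009 -0.112613  ]
side [[533.2777182    0.         319.87970672]
 [  0.         533.2777182  243.59569605]
 [  0.           0.           1.        ]] [0.20698351 0.87544123 0.91225308] [-0.60103721  2.6818877  -1.14263203]
```

View pics/top0.png

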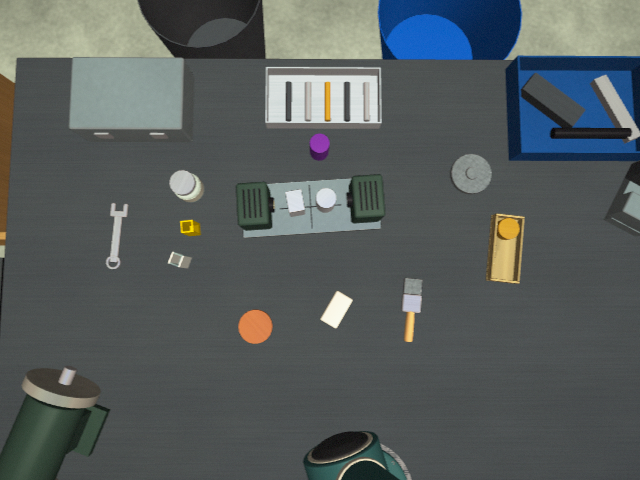

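View pics/side0.png

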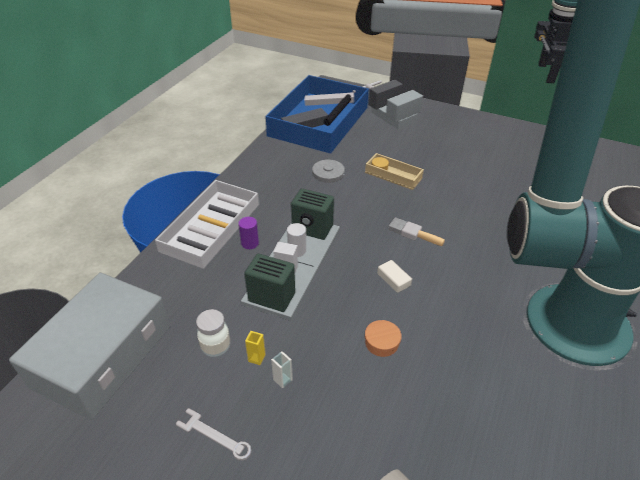

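Top view: bar (295,201), rod (326,199), tester about (312,207), box (506,248) with its tin at (509,229), clear cell (180,260). The look-alikes are yellow at (190,228) and purple at (319,147).

```bash
cat > h.py <<'E'
import numpy as np,cv2
from scipy.spatial.transform import Rotation as R
def cloud(c,T=None):
    K=c["intrinsics"];z=c["z_map"];v,u=np.indices(z.shape)
    P=np.stack([(u-K[0,2])/K[0,0]*z,(v-K[1,2])/K[1,1]*z,z],-1)
    if T is None: T=np.eye(4);T[:3,:3]=R.from_rotvec(c["orientation"]).as_matrix();T[:3,3]=c["position"]
    W=P@T[:3,:3].T+T[:3,3]; W[z==0]=np.nan
    return W
def rect(W,x0,x1,y0,y1,z0,z1):
    "points in a world box -> n, median z, minAreaRect (mm) and the angle of its long side"
    m=(W[...,0]>x0)&(W[...,0]<x1)&(W[...,1]>y0)&(W[...,1]<y1)&(W[...,2]>z0)&(W[...,2]<z1)
    p=W[m]
    if len(p)<5: return len(p)
    (cx,cy),(w,h),a=cv2.minAreaRect((p[:,:2]*1000).astype(np.float32))
    if h>w: w,h,a=h,w,a+90
    return len(p),"z",round(np.median(p[:,2])*1000,1),"c",round(cx,1),round(cy,1),"size",round(w,1),round(h,1),"long",round((a+90)%180-90,1),"mean",(p[:,:2].mean(0)*1000).round(1)
def down(yaw):
    "tool down, closing line (tool y) at world angle yaw (rad)"
    y=np.array([np.cos(yaw),np.sin(yaw),0]);z=np.array([0,0,-1.]);x=np.cross(y,z)
    return R.from_matrix(np.c_[x,y,z]).as_rotvec()
E
python3 - <<'E'
from h import *;import pickle
d=pickle.load(open("d0.pkl","rb"));W=cloud(d["top"])
def P(u,v):return (W[v,u]*1000).round(0)
for n,(u,v) in dict(bar=(295,201),rod=(326,199),hL=(252,204),hR=(367,197),bed=(311,220),box=(505,262),tin=(509,229),cell=(180,260),yel=(190,227),pur=(319,147),jar=(184,183),desk=(200,400)).items(): print(n,P(u,v))
def pr(n,u,v,r,z0,z1):
    x,y,_=W[v,u]; print(n,rect(W,x-r,x+r,y-r,y+r,z0,z1))
pr("bar",295,201,.034,.078,.095);pr("rod",326,199,.034,.078,.095)
pr("hL",252,204,.07,.1,.12);pr("hR",367,197,.07,.1,.12)
pr("bed",311,220,.16,.01,.02)
pr("box",505,262,.1,.024,.04);pr("tin",509,229,.035,.025,.036);pr("cell",180,260,.035,.03,.09);pr("yel",190,227,.03,.05,.09)
E
```

```text
bar [628. 140.  87.]
rod [633.  74.  84.]
hL [618. 227. 109.]
hR [632. -10. 110.]
bed [596. 106.  17.]
box [ 503. -332.    6.]
tin [ 575. -334.   30.]
cell [507. 401.   3.]
yel [582. 381.   1.]
pur [749.  89.  71.]
jar [666. 375.  84.]
desk [199. 350.   0.]
bar (349, 'z', np.float64(84.7), 'c', 629.2, 139.6, 'size', 46.4, 33.7, 'long', 10.5, 'mean', array([628.9, 139.5]))
rod (338, 'z', np.float64(84.5), 'c', 635.0, 74.1, 'size', 42.4, 42.1, 'long', 41.9, 'mean', array([634.9,  74. ]))
hL (1340, 'z', np.float64(109.4), 'c', 619.7, 227.1, 'size', 90.5, 65.1, 'long', 4.2, 'mean', array([618.3, 226.3]))
hR (1335, 'z', np.float64(109.4), 'c', 636.0, -13.2, 'size', 90.0, 65.2, 'long', 4.3, 'mean', array([634.9, -12.6]))
bed (3637, 'z', np.float64(14.7), 'c', 611.7, 86.9, 'size', 269.0, 259.7, 'long', 60.5, 'mean', array([619. , 106.1]))
box (874, 'z', np.float64(30.5), 'c', 532.6, -329.0, 'size', 148.3, 66.9, 'long', -7.0, 'mean', array([ 547.2, -330.8]))
tin (600, 'z', np.float64(30.6), 'c', 574.2, -333.9, 'size', 68.9, 66.9, 'long', -4.3, 'mean', array([ 580., -334.]))
cell (183, 'z', np.float64(60.7), 'c', 505.8, 391.0, 'size', 27.4, 25.8, 'long', 69.7, 'mean', array([505.4, 390. ]))
yel (130, 'z', np.float64(67.3), 'c', 576.3, 370.0, 'size', 27.1, 27.0, 'long', -83.1, 'mean', array([575.9, 369.1]))
```

```bash
cat >> h.py <<'E'
def pose(pos,yaw):
    "best of the two equivalent grasps, by wrist angle"
    from cell import inverse_kinematics
    c=[(abs(q[5]),i) for i in (0,1) if (q:=inverse_kinematics(pos,down(yaw+i*np.pi))) is not None]
    return down(yaw+min(c)[1]*np.pi)
def wrist():
    from cell import manip,cams
    s=manip.state();c=cams.capture("wrist")
    T=np.eye(4);T[:3,:3]=R.from_rotvec(s["tcp_rot"]).as_matrix();T[:3,3]=s["tool_pos"]
    return c,cloud(c,T@c["T_tool_cam"])
E
python3 - <<'E'
from h import *;from cell import manip;import pickle
r=np.radians
for n,p,yaw in(("box",[.533,-.329,.34],r(83)),("tester",[.628,.107,.36],r(4)),("cell",[.506,.391,.3],r(70))):
    manip.move_pose(p,pose(p,yaw)); manip.dwell(.2)
    c,W=wrist();pickle.dump((c,W),open(n+".pkl","wb"));cv2.imwrite(f"pics/w_{n}.png",c["image"])
    s=manip.state();print(n,s["clock"],s["joint_pos"].round(2),s["tool_pos"])
    if n=="box": print(c["T_tool_cam"].round(3))
def rel(n):return pickle.load(open(n+".pkl","rb"))[1]
W=rel("box");print("box",rect(W,.43,.63,-.4,-.26,.027,.04))
W=rel("tester");print("bar",rect(W,.59,.67,.11,.17,.078,.095));print("rod",rect(W,.59,.67,.04,.107,.078,.095))
print("hL",rect(W,.5,.7,.185,.3,.1,.12));print("hR",rect(W,.5,.7,-.1,.03,.1,.12))
W=rel("cell");print("cell",rect(W,.47,.54,.35,.43,.06,.085),rect(W,.47,.54,.35,.43,.03,.085))
im=np.hstack([cv2.resize(pickle.load(open(n+".pkl","rb"))[0]["image"],None,fx=.6,fy=.6) for n in("box","tester")])
cv2.imwrite("pics/w1.png",im)
E
```

```text
box 1.9833 [-0.59  0.13  1.58 -0.    1.43  1.1 ] [ 0.53253235 -0.32968167  0.33967262]
[[-0.    -0.954 -0.301  0.078]
 [ 1.    -0.    -0.     0.   ]
 [ 0.    -0.301  0.954 -0.146]
 [ 0.     0.     0.     1.   ]]
tester 3.875 [ 0.13  0.14  1.53 -0.    1.47  0.06] [0.62813116 0.10604741 0.35993325]
cell 5.325 [ 0.62  0.17  1.61 -0.    1.37 -0.6 ] [0.50683575 0.3900898  0.30031832]
box (3302, 'z', np.float64(31.0), 'c', 535.0, -328.1, 'size', 149.4, 64.1, 'long', -6.8, 'mean', array([ 557.9, -330.7]))
bar (1578, 'z', np.float64(84.6), 'c', 631.0, 141.2, 'size', 45.9, 34.1, 'long', 10.4, 'mean', array([631. , 141.7]))
rod (1314, 'z', np.float64(84.6), 'c', 637.4, 76.1, 'size', 42.4, 42.2, 'long', -86.5, 'mean', array([637.1,  76.6]))
hL (7867, 'z', np.float64(109.6), 'c', 621.0, 228.4, 'size', 90.1, 64.1, 'long', 3.9, 'mean', array([621. , 228.6]))
hR (4750, 'z', np.float64(109.5), 'c', 637.4, -10.5, 'size', 90.1, 63.8, 'long', 3.7, 'mean', array([637.1,  -7.9]))
cell (406, 'z', np.float64(69.4), 'c', 507.0, 393.0, 'size', 26.0, 25.2, 'long', -20.0, 'mean', array([506.7, 392.9])) (697, 'z', np.float64(64.7), 'c', 507.0, 393.1, 'size', 26.0, 25.7, 'long', -20.4, 'mean', array([506.5, 393.4]))
```

View pics/w1.png

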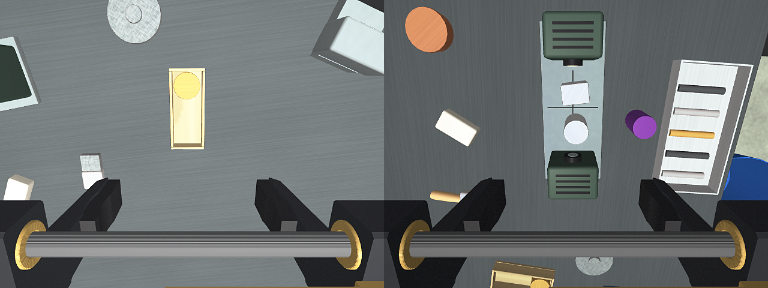

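View pics/w_cell.png

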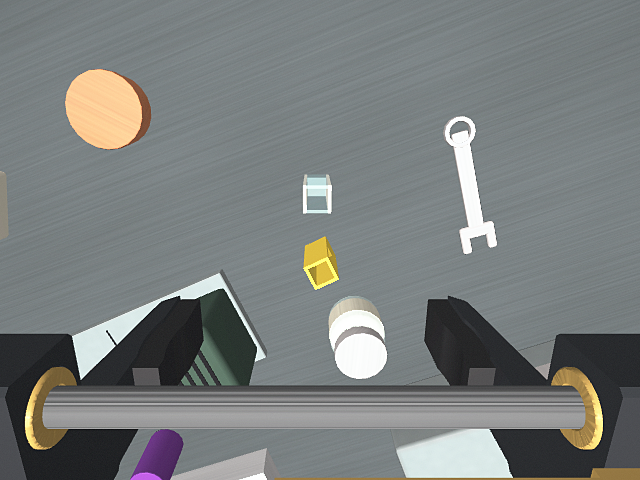

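Left view: the box with its tin at the far end, (186,85). Right view: bar (575,93) and rod (575,131) on the tester. In the cell view the cell is at (317,195), next to the yellow one at (320,262). I'll zoom in to tell the frosted faces from the clear ones.

```bash
python3 - <<'E'
from h import *;import pickle
d=pickle.load(open("d0.pkl","rb"));c,W=pickle.load(open("cell.pkl","rb"))
f=lambda im,u,v,r:cv2.resize(im[v-r:v+r,u-r:u+r],(400,400),interpolation=cv2.INTER_CUBIC)
cv2.imwrite("pics/zoom.png",np.hstack([f(c["image"],317,195,28),f(d["side"]["image"],282,368,28)]))
# world positions of labelled pixels: cell corners in wrist view
for u,v in((304,189),(330,189),(304,212),(330,212)):print((W[v,u]*1000).round())
Wb=pickle.load(open("box.pkl","rb"))[1]
a=np.radians(-6.85);Q=(Wb[...,:2]-[.535,-.3281])@np.array([[np.cos(a),-np.sin(a)],[np.sin(a),np.cos(a)]])
m=(abs(Q[...,0])<.067)&(abs(Q[...,1])<.0245)&(Wb[...,2]>.027);p=Q[m]*1000
print("tin in box frame",p.min(0),p.max(0),p.mean(0),len(p))
E
```

```text
[495. 385.  70.]
[503. 408.  71.]
[515. 378.  69.]
[523. 400.  69.]
tin in box frame [ 14.39887047 -24.49419003] [66.64352938 24.49744071] [25.18285062 -0.19451227] 12954
```

View pics/zoom.png

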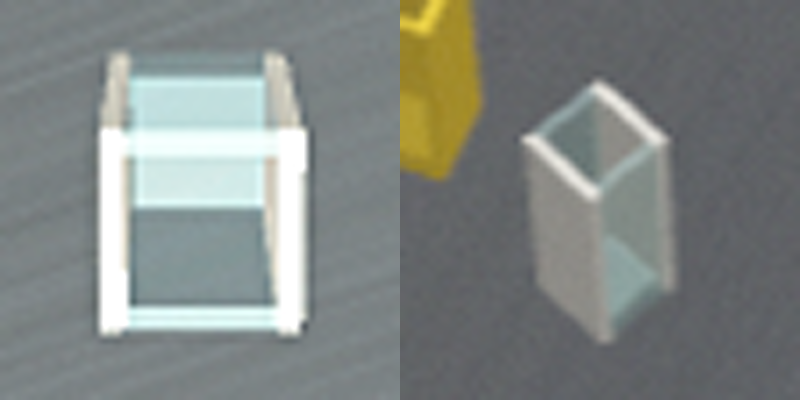

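Frosted faces are left and right in the wrist view (white, opaque), i.e. the closing yaw is 70°. Next I recheck the tin with a height limit and pick the bar.

```bash
python3 - <<'E'
from h import *;import pickle
from cell import manip
Wb=pickle.load(open("box.pkl","rb"))[1]
a=np.radians(-6.85);Q=(Wb[...,:2]-[.535,-.3281])@np.array([[np.cos(a),-np.sin(a)],[np.sin(a),np.cos(a)]])
m=(abs(Q[...,0])<.067)&(abs(Q[...,1])<.0245)&(Wb[...,2]>.027)&(Wb[...,2]<.036);p=Q[m]*1000
print("tin in box frame",p.min(0),p.max(0),p.mean(0),len(p))
p=[.630,.1403,.2];r=pose(p,np.radians(10.4))
manip.move_pose(p,r);manip.set_gripper(.075)
manip.move_linear([.630,.1403,.053],rate=.12)
print(manip.state()["contact_force"])
manip.set_gripper(.03,30);s=manip.state();print(s["clock"],s["gripper_width"],s["grasp_force"],s["tool_pos"])
manip.move_linear([.630,.1403,.2]);s=manip.state();print(s["clock"],s["gripper_width"],s["grasp_force"],s["contact_force"])
E
```

```text
tin in box frame [ 21.49446509 -23.15391957] [66.64352938 24.15829417] [44.58689633  0.5735252 ] 1555
[ 0.25645116 -0.40659056 -0.36780909]
8.7833 0.04581265650610893 29.997922042384744 [0.6302644  0.14036755 0.05330724]
9.9167 0.04537117819943349 29.999067834578454 [-0.20950806 -0.30556946 -3.27006869]
```

```bash
cat >> h.py <<'E'
def place(bx,h):
    "lower the held piece to box-x bx (m), h = TCP above its foot; stop at contact"
    from cell import manip
    a=np.radians(-6.85);x=.5339+bx*np.cos(a);y=-.3285+bx*np.sin(a)
    p=[x,y,.2];manip.move_pose(p,pose(p,a+np.pi/2))
    manip.move_linear([x,y,.055+h-.0383],rate=.12);manip.dwell(.2);f0=manip.state()["contact_force"]
    for z in np.arange(.0045,-.002,-.001):
        manip.move_linear([x,y,.005+h+z],rate=.03);f=manip.state()["contact_force"]-f0
        if f[2]>4 or np.hypot(*f[:2])>6: break
    print("down",z,f.round(1),manip.state()["tool_pos"].round(4))
    return x,y
E
python3 - <<'E'
from h import *
from cell import manip
x,y=place(.0002,.0383)
manip.set_gripper(.062);manip.move_linear([x,y,.28],rate=.2)
manip.move_linear([x-.02,y,.33])
c,W=wrist();cv2.imwrite("pics/p1.png",c["image"]);print(manip.state()["clock"])
print("bar",rect(W,.5,.58,-.38,-.28,.066,.085));print("box",rect(W,.43,.63,-.4,-.26,.027,.04))
E
```

```text
down -0.0005000000000000004 [-1.9  0.6  4.2] [ 0.5343 -0.3287  0.0434]
17.1833
bar (1692, 'z', np.float64(74.5), 'c', 535.4, -329.1, 'size', 45.7, 34.4, 'long', 83.1, 'mean', array([ 536., -329.]))
box (3590, 'z', np.float64(31.0), 'c', 534.1, -328.0, 'size', 149.8, 64.0, 'long', -6.7, 'mean', array([ 557.9, -330.4]))
```

View pics/p1.png

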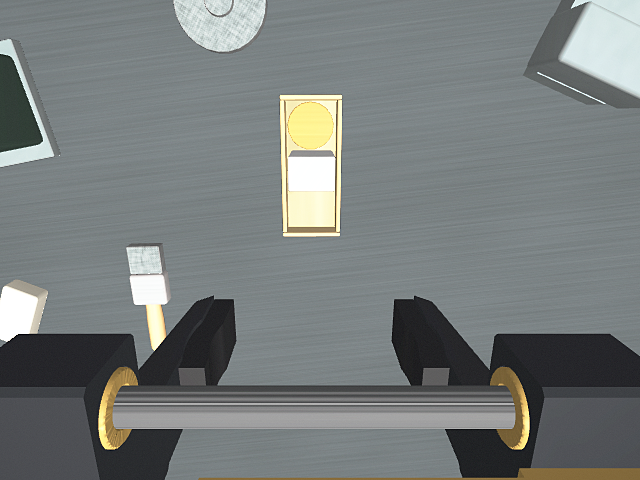

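The bar (312,173) stands upright in the box beside the tin, top at 75 mm as it should be. Rod next.

```bash
python3 - <<'E'
from h import *
from cell import manip
p=[.6361,.0751,.2];manip.move_pose(p,pose(p,np.radians(4)));manip.set_gripper(.075)
manip.move_linear([*p[:2],.053],rate=.12)
manip.set_gripper(.03,30);s=manip.state();print(s["clock"],s["gripper_width"],s["grasp_force"],s["tool_pos"])
h=s["tool_pos"][2]-.015
manip.move_linear(p);s=manip.state();print(s["gripper_width"],s["contact_force"])
assert s["gripper_width"]>.035
x,y=place(-.0432,h)
manip.set_gripper(.062);manip.move_linear([x,y,.28],rate=.2)
manip.move_linear([x-.01,y,.33])
c,W=wrist();cv2.imwrite("pics/p2.png",c["image"]);print(manip.state()["clock"])
print("all",rect(W,.46,.58,-.38,-.28,.066,.085));print("rod",rect(W,.46,.514,-.38,-.28,.066,.085));print("box",rect(W,.43,.63,-.4,-.26,.027,.04))
E
```

```text
21.15 0.04319071327602244 29.98647714033723 [0.63641145 0.07512665 0.05325256]
0.04297443852986034 [ 0.24800952  0.62081068 -3.59787607]
down -0.0005000000000000004 [0.5 1.3 4.9] [ 0.4912 -0.3235  0.0432]
29.3917
all (3354, 'z', np.float64(74.6), 'c', 510.9, -326.0, 'size', 82.1, 45.9, 'long', -6.9, 'mean', array([ 515.5, -326.6]))
rod (1572, 'z', np.float64(74.6), 'c', 492.2, -323.9, 'size', 42.8, 42.6, 'long', 58.5, 'mean', array([ 492.7, -323.9]))
box (3775, 'z', np.float64(31.0), 'c', 535.2, -328.2, 'size', 149.4, 64.2, 'long', -6.7, 'mean', array([ 559.6, -330.8]))
```

View pics/p2.png

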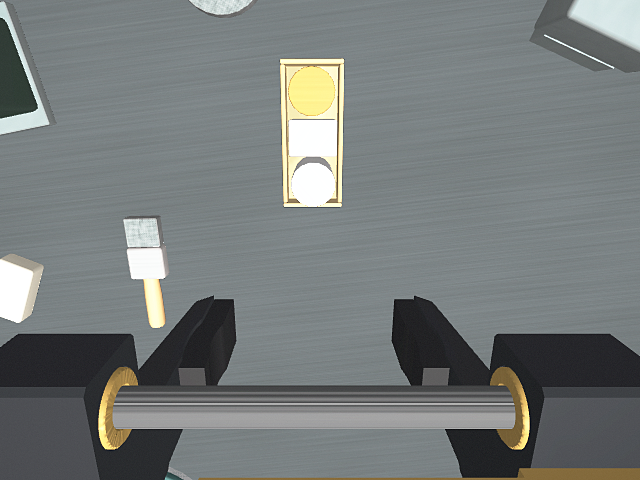

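Tin (312,90), bar (312,137) and rod (314,183) all stand in the box. Now the glass cell.

```bash
python3 - <<'E'
from h import *
from cell import manip,cams
import pickle
p=[.5062,.392,.2];manip.move_pose(p,pose(p,np.radians(69.8)));manip.set_gripper(.06)
manip.move_linear([*p[:2],.034],rate=.1)
manip.set_gripper(.015,10);s=manip.state();print(s["clock"],s["gripper_width"],s["grasp_force"],s["tool_pos"])
h=s["tool_pos"][2]
manip.move_linear([*p[:2],.22],rate=.12);s=manip.state();print(s["gripper_width"],s["grasp_force"])
assert s["gripper_width"]>.02
q=[.6285,.108,.22];r=pose(q,np.radians(3.95))
manip.move_pose(q,r)
manip.move_linear([*q[:2],.0575+h],rate=.1);manip.dwell(.3)
s=manip.state();print(s["clock"],s["gripper_width"],s["tool_pos"],"foot",s["tool_pos"][2]-h,R.from_rotvec(s["tcp_rot"]).as_matrix().round(3))
d={n:cams.capture(n) for n in("top","side")};c,W=wrist();d["wrist"]=(c,W)
pickle.dump(d,open("d1.pkl","wb"))
S=d["side"]["image"][160:330,230:360];V=c["image"]
cv2.imwrite("pics/f.png",np.hstack([cv2.resize(S,None,fx=3,fy=3),cv2.resize(V,None,fx=.6,fy=.6*510/288*1.0)[:510]])[:, :790])
E
```

```text
34.6167 0.02595828802810495 9.854965656995773 [0.50625306 0.39207631 0.03402313]
0.026186024251820532 9.854231514036655
39.2333 0.026357274138665992 [0.62873103 0.10802267 0.09193929] foot 0.05791616031485191 [[-0.069  0.998  0.001]
 [ 0.998  0.069  0.   ]
 [ 0.     0.001 -1.   ]]
```

View pics/f.png

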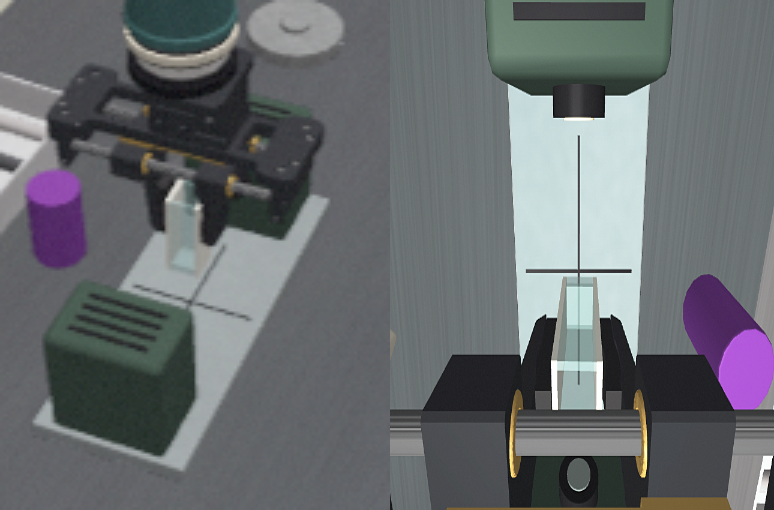

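The side view shows the cell upright in the gap. The wrist view shows it centred on the bed's light line (column 578), with the cross mark at (578,271). One numeric check against cross and cell, in the same image.

```bash
python3 - <<'E'
from h import *;import pickle
d=pickle.load(open("d1.pkl","rb"));c,W=d["wrist"]
u,v=int(round(578-390)/.6),int(round(271/(.6*510/288)))
print("cross wrist",(W[v,u]*1000).round(1),c["image"].shape)
# cell's floor/walls in the wrist cloud: outline of points near z 0.055..0.135
m=(abs(W[...,0]-.63)<.018)&(abs(W[...,1]-.11)<.03)&(W[...,2]>.05)&(W[...,2]<.135)
print("cell wrist",len(W[m]),rect(W,.612,.648,.08,.14,.05,.075),rect(W,.612,.648,.08,.14,.12,.135))
Ws=cloud(d["side"]);print("cell side",rect(Ws,.608,.65,.08,.14,.045,.085))
p=Ws[(abs(Ws[...,0]-.629)<.02)&(abs(Ws[...,1]-.108)<.03)&(Ws[...,2]>.045)];print(p.min(0),len(p))
E
```

```text
cross wrist [628.6 108.3  15.5] (480, 640, 3)
cell wrist 11526 (823, 'z', np.float64(67.0), 'c', 629.0, 120.5, 'size', 26.2, 1.4, 'long', 4.1, 'mean', array([628.7, 120.6])) (3540, 'z', np.float64(127.1), 'c', 630.2, 110.7, 'size', 36.3, 21.9, 'long', 2.5, 'mean', array([629.3, 116.8]))
cell side (121, 'z', np.float64(71.8), 'c', 624.4, 115.3, 'size', 34.5, 20.7, 'long', 46.9, 'mean', array([627.2, 117.6]))
[0.6090044  0.07814157 0.05786875] 1266
```

The cell is within about 1 mm of the cross, its foot is at 58 mm and its yaw matches. Handing in.

```bash
python3 -c "
from cell import order,manip
print(order.close_job());print(manip.state()['clock'])"
```

```text
the job is handed in; nothing more can be done
None
the job is handed in; nothing more can be done
```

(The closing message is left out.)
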